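# Cap one jar on the hand press

## Task

Push the loaded feed slide of the hand press gently all the way in, then take the black crank handle and turn the handwheel one full turn, over the top and away from the robot, so that the press caps the jar once and the handle is straight up again; do not force the crank, or the press rocks on its feet. Then draw the slide gently all the way out again with the capped jar still standing in it, let go, and leave everything else on the table alone.

Things in the scene. Friction and masses are not known exactly. Their poses are not given: they have to be found in the camera images.
- press: bench capping press: grey base 200 x 180 mm on four rubber feet screwed to the table, on which it rocks if forced; two pillars, a ram sliding on them, a shaft across the top (along its y, 202 mm up) with a handwheel at its right end. Top 239 mm, crown 50 x 160 mm. Origin on the table below the ram axis; x points from its front (slide side, facing the robot) to its back, y left, z up.
- hub (a point): point on the shaft axis, 190 mm to the right (-y) of the press's middle, 202 mm up, level with the middle of the grip of the crank handle. The handle circles about the shaft axis in the press's x-z plane; some 25 N on it, pushed or pulled off that circle, rocks the press. The handwheel is 160 mm across; its outer face lies 60 mm nearer the press than this point.
- handwheel (a joint): angle of the handwheel, rad: 0 at the start with the black crank handle straight above the hub, growing as it goes over the top towards the press's back; pi = bottom of the stroke, 6.283 = one turn; no stop. The handle, a round sleeve 24 mm across, 6 to 92 mm out from the wheel, parallel to the shaft, turns freely on its pin, so the hand need not turn.
- feed_slide (a joint): travel of the feed slide, m: 0 fully drawn out towards the robot (the start), 0.065 fully home under the ram. It runs along the press's x axis between two end stops and takes about 4 N to move.
- knob_mid (a point): centre of the black upright knob at the front end of the feed slide: 24 mm across, 28 mm tall, from 62 to 90 mm over the table, its centre 76 mm over the table and 90 mm in front of the nest's centre. The slide below it is 36 mm over the table.
- nest (a point): centre of the floor of the round nest in the feed slide, 36 mm over the table; bore 47 mm, 12 mm deep. The jar stands in it.
- jar_center (a point): centre of the jar in the nest (26 mm above its underside). Glass jar 44 mm across and with its white cap 52 mm tall when capped, up to 58 mm while the cap still sits proud; its z axis points up.
- jar_lid (a joint): how far the cap has been pressed down, m: 0 to 0.0015 at the start (sitting proud), 0.006 fully down.
- jar_a_mid (a point): centre of a finished, capped jar standing on the table beside the slide, 44 mm across, 52 mm tall; to be left alone.
- jar_b_mid (a point): centre of another finished jar, as the first; to be left alone.
- carton: small paper carton 52 x 52 x 66 mm behind the press; origin under its centre; to be left alone.
- carton_b: another such carton, to the right of the press; to be left alone.
- marker: marker pen 140 mm long, 16 mm thick, lying in front of the handwheel; origin under its middle; to be left alone.
- drill: cordless drill standing on its battery, about 250 mm long and 200 mm tall, to the right; origin under the battery; to be left alone.
- bowl: small steel bowl 150 mm across, 60 mm tall, to the right; origin under its centre; to be left alone.
- green_bottle: green glass bottle 72 mm across, 235 mm tall, to the left; origin under its centre; to be left alone.
- crank_arm (a point): point on the shaft axis at the wheel's outer face, where the slotted crank arm starts. The handle is clamped in that slot 46 to 70 mm from the shaft axis, set differently each time and not measured: feel or look for it. About 4 N at the handle turns the wheel, up to 18 N as the cap goes down (between a quarter and a half turn); it stays where it is left.
There are look-alikes about, which are no part of the job. Leave any green or red look-alike of the part that bears jar_center alone.

How it is judged:
By the outcome, as a careful person would: the job done as asked, in the order asked, and still so for the second after the job is handed in, with the robot touching nothing.
It also fails if it takes over 72 s, if anything falls off the work surface, if the arm or the gripper's body presses on something with over 40 N, if the wrist force passes 120 N, or if a joint passes its speed limit or range.

## Robot

A 6-joint arm with a two-finger parallel gripper is mounted at the origin on the work surface. World frame = base frame: x ahead of the robot, y to its left, z up, the work surface at z = 0. Lengths are in m, angles in rad, forces in N, time in s.
With the tool pointing down it reaches from about 0.35 to 0.85 m from the base axis. Payload 8.1 kg.
Tool frame: the origin (TCP) lies at the very end of the fingers, on their centre line; the grasp point (between the pads) lies 19 mm behind it; z points along the fingers, y is the line along which they close (so a half turn about z gives the same grasp; the last joint's range is limited). The gripper opens to 93 mm and grips with 3 to 60 N. Pads are 15 mm wide; open, the fingers measure 128 mm over their backs; the gripper's body (75 mm by 188 mm) begins 65 mm behind the grasp point.
Start: joints at [-1.399, 0.13, 1.488, -0, 1.523, -0.085], TCP at [0.152, -0.58, 0.193] pointing down, gripper open.
Joint ranges: [-2.96, 2.96], [-0.89, 2.26], [0.02, 2.5], [-1.34, 4.48], [0, 2.73], [-2.66, 2.66]. Speed limits (rad/s): [2.39, 2.39, 2.79, 3.14, 3.14, 3.14].

## Interface

Orientations are given as a rotation vector (axis times angle).
In Python, from plant import robot gives the robot as it stands. The module is installed in compiled form; this text tells all that it offers.
- The arm moves only by the tool play_rows, never from a script. Its argument "increments" is text: rows parted by semicolons, each of 5 numbers parted by spaces: the shift along the tool's x, y, z in mm, then the turn about the tool's z in degrees, then the closure, from -1 (fully open) to 1 (shut). In form: dx dy dz yaw claw; .... A call has 1 to 20 rows; each row is the pose to reach, as a shift and turn from the pose commanded when the call began, along the tool's axes at that moment; what a row does not reach only later rows make up. A row lasts 1/10 s, in which the tool goes at most 50 mm and 8.59 degrees, less where a joint would pass 70% of its speed; a pose out of reach is approached as far as the arm can. A call with a gripper value outside its range is refused whole. The fingers move at their own pace and stop on an object; "force" is the grip in N (left out, the last holds). Time passes only in rows, so rows that repeat a pose let the fingers close. It gives the time, the measured TCP pose, the force, the opening and the grip force at its end, in the units of the state.
- robot.read_state(): the state, without advancing time (a new reading comes with each control period).
- robot.read_camera(name): name is "side" or "top" or "wrist"; returns the picture (384x512x3 uint8, blue, green, red); there is no depth.
- robot.calibration(name): a dict with "vertical_fov" (degrees; the focal length in pixels is half the picture's height over the tangent of half this angle, whatever the lens; pixels are square), "cx", "cy" (the principal point, pixels), "rvec" (rotation vector, rad) and "tvec" (3), from world to camera coordinates, as OpenCV has them. Camera axes: x right, y down, z forward; pixel columns grow to the right and rows downward; lengths in m; the calibration is good to about 2 mm. A picture is of the moment at which its call begins: read the wrist's pose just before it. calibration takes no time and is no camera call; for the wrist camera it gives the pose at the moment of the call.
- robot.close_job(): hands the job in; it is judged then, once.
Trained networks look in the newest picture that a camera, given by its name, has taken for a name from the list of things; names that differ only in an ending like _2 or _b are one class to them, and where a whole thing is asked for, a point or a joint stands for the part that bears it (a point fixed in the world has none). Each returns a list of dicts, best first, with "conf" (0 to 1); they miss things now and then, are a little off and sometimes report something else, mostly with a low value. They report only what shows in the picture. A call takes as long as a camera call. They do not tell look-alikes from the thing itself.
- robot.recognise(camera, query): "centre" ([x, y, z] in m, in world coordinates, good to about 4 mm: the middle of the surface that is visible of it).
- robot.regions_of(camera, query): "pixels" (384x512 bool, what is visible of it).
- robot.landmark_of(camera, query): "centre" ([x, y, z] in m, in world coordinates, good to about 4 mm: a listed point, or the origin of a listed thing).
The state is a dict: "t": time; "q": joint angles; "dq": joint speeds; "joint_torque": joint torques, N m; "tool_pos": TCP position; "orientation": TCP orientation; "force": force on the tool from outside, world axes, zero at the start; "wrist_torque": the same for the moment, N m; "opening": finger opening in m; "gripper_force": force on a finger pad.
Only numpy, scipy, OpenCV 4.12 (cv2) and the standard library are available. Lean on these libraries where they do the work, as an engineer would, in place of code of your own. Each camera call takes 0.05 s, during which the arm holds its last target. There are 200 camera calls.

## Working session

There is one attempt and no reset: what is moved stays moved. The work goes in short steps, Python scripts to look and compute and a tool call to move; the robot and the scene stay as the last step left them, time stands still between calls to the robot, and variables do not carry over. Pictures are saved under pics/ and viewed, at most 10 in all, crops included, and the job is handed in when it is done.

Besides the shell and the picture viewer there is one more tool, called after "Call:" as a command line: name --argument value ..., lists and objects as JSON in quotes. play_rows: Moves the arm, as the interface text tells. Its arguments: {"type":"object","properties":{"increments":{"type":"string"},"force":{"type":"number"}},"required":["increments"]}

```bash
mkdir -p pics; python3 - <<'E'
from plant import robot
import cv2,numpy as np
s=robot.read_state();print(s['t'],s['tool_pos'],s['orientation'],s['opening'])
im=[robot.read_camera(n) for n in("top","side")]
cv2.imwrite('pics/a.png',im[0]);cv2.imwrite('pics/b.png',im[1])
for c in("top","side"):
  for q in("press","hub","knob_mid","nest","jar_center","crank_arm","jar_a_mid","jar_b_mid","carton","marker","drill","bowl","green_bottle"):
    print(c,q,[(np.round(d['centre'],3).tolist(),round(d['conf'],2)) for d in robot.landmark_of(c,q)[:3]])
  print(c,'hw',[(np.round(d['centre'],3).tolist(),round(d['conf'],2)) for d in robot.recognise(c,'handwheel')[:3]])
print(robot.read_state()['t'])
E
```

```text
0.0 [ 0.15229844 -0.57971023  0.19168086] [-3.11390943e+00 -4.02055527e-01  1.87890634e-04] 0.093061604226391
top press [([0.582, 0.141, -0.005], 0.84)]
top hub []
top knob_mid [([0.418, 0.142, 0.073], 0.75), ([0.509, 0.137, 0.036], 0.29)]
top nest [([0.509, 0.139, 0.034], 0.61)]
top jar_center [([0.341, 0.185, 0.029], 0.64), ([0.509, 0.144, 0.064], 0.59), ([0.366, 0.081, 0.024], 0.44)]
top crank_arm [([0.574, 0.006, 0.195], 0.67)]
top jar_a_mid [([0.43, 0.263, 0.028], 0.7), ([0.705, 0.191, -0.006], 0.7)]
top jar_b_mid [([0.661, -0.403, 0.001], 0.55), ([0.431, 0.329, 0.025], 0.54)]
top carton [([0.708, 0.192, -0.003], 0.79), ([0.495, -0.267, 0.001], 0.73), ([0.419, 0.141, 0.073], 0.31)]
top marker [([0.425, -0.012, -0.002], 0.46)]
top drill [([0.661, -0.405, -0.003], 0.66)]
top bowl [([0.372, -0.416, 0.001], 0.67)]
top green_bottle [([0.48, 0.481, 0.002], 0.67)]
top hw [([0.57, 0.017, 0.27], 0.69)]
side press [([0.424, 0.139, 0.078], 0.73)]
side hub [([0.574, -0.047, 0.201], 0.72)]
side knob_mid [([0.422, 0.143, 0.077], 0.67), ([0.515, 0.144, 0.059], 0.34), ([0.5, -0.264, 0.001], 0.2)]
side nest [([0.509, 0.142, 0.036], 0.66), ([0.42, 0.142, 0.078], 0.42)]
side jar_center [([0.34, 0.18, 0.027], 0.68), ([0.362, 0.08, 0.028], 0.59), ([0.514, 0.143, 0.059], 0.48)]
side crank_arm [([0.574, 0.01, 0.204], 0.94)]
side jar_a_mid [([0.43, 0.262, 0.028], 0.76), ([0.479, 0.479, 0.001], 0.54)]
side jar_b_mid [([0.429, 0.335, 0.026], 0.67), ([0.575, 0.012, 0.203], 0.44)]
side carton [([0.503, -0.267, 0.0], 0.56), ([0.708, 0.186, -0.001], 0.55), ([0.513, 0.142, 0.037], 0.46)]
side marker [([0.423, -0.01, 0.004], 0.48), ([0.422, 0.142, 0.077], 0.37)]
side drill [([0.654, -0.403, -0.004], 0.86)]
side bowl [([0.421, 0.144, 0.078], 0.69), ([0.377, -0.417, -0.002], 0.56)]
side green_bottle [([0.48, 0.479, 0.004], 0.58)]
side hw [([0.566, 0.028, 0.22], 0.81)]
1.5
```

View pics/a.png

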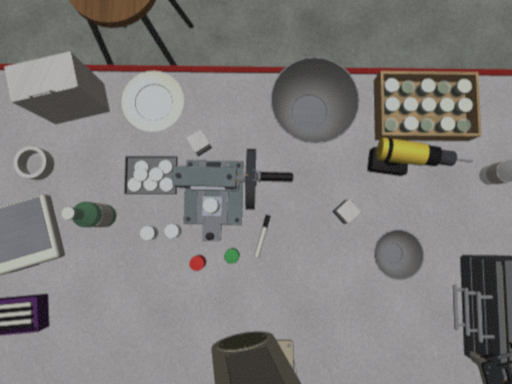

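View pics/b.png

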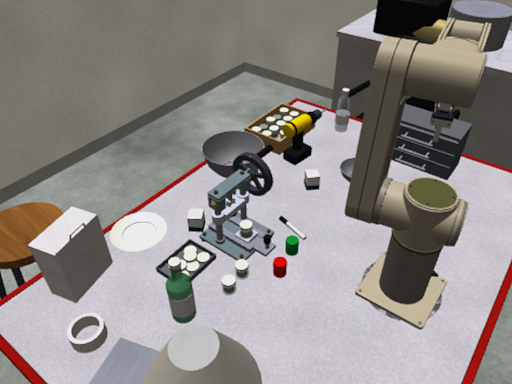

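The top view shows the press at about (212,190), the knob at (210,236), the nest and jar at (210,205), and the wheel at (250,178). The handle runs from (258,177) to (292,177). The red and green look-alikes are at (197,263) and (232,256). In the side view, most of the handle is hidden behind the wheel at about (252,174).

```bash
cat > h.py <<'E'
from plant import robot
import cv2,numpy as np
from scipy.spatial.transform import Rotation as R
def cam(n):
    c=robot.calibration(n);f=192/np.tan(np.radians(c['vertical_fov'])/2)
    return np.array([[f,0,c['cx']],[0,f,c['cy']],[0,0,1]]),np.array(c['rvec'],float),np.array(c['tvec'],float)
def proj(n,P,c=None):
    K,r,t=c or cam(n);return cv2.projectPoints(np.array(P,float).reshape(-1,1,3),r,t,K,None)[0][:,0]
def ray(n,uv,c=None):
    K,r,t=c or cam(n);M=cv2.Rodrigues(r)[0];d=M.T@np.linalg.inv(K)@np.array([*uv,1.]);return -M.T@t,d
def onplane(n,uv,ax,val,c=None):
    o,d=ray(n,uv,c);return o+d*(val-o[ax])/d[ax]
def rows(*wps):
    """world waypoints (x,y,z,tool-x heading deg) -> tool increments"""
    s=robot.read_state();M=R.from_rotvec(s['orientation']).as_matrix();h=np.degrees(np.arctan2(M[1,0],M[0,0]))
    print('t',round(s['t'],2),'pos',np.round(s['tool_pos'],4),'head',round(h,1),'q',np.round(s['q'],2),'F',np.round(s['force'],1),'open',round(s['opening'],4),'gf',round(s['gripper_force'],1))
    for w in wps:
        d=M.T@(np.array(w[:3])-s['tool_pos'])*1000
        print(w,'->',np.round(d,1),'yaw',round((h-w[3]+180)%360-180,1))
E
python3 - <<'E'
from h import *
a=cv2.imread('pics/a.png');b=cv2.imread('pics/b.png')
A=cv2.resize(a[140:280,165:305],None,fx=5.7/2,fy=5.7/2,interpolation=2)
B=cv2.resize(b[140:260,190:310],None,fx=3.33,fy=3.33,interpolation=2)
cv2.imwrite('pics/c.png',np.hstack([A[:399,:399],B[:399,:399]]))
for n in('top','side'):
  o,_=ray(n,(0,0));print(n,o)
  print(proj(n,[[.574,.011,.26],[.574,-.081,.26],[.574,.011,.202],[.574,.04,.282]]))
print([onplane('top',(u,177),2,.282) for u in(246,256)])
rows((.419,.141,.12,-10))
E
```

```text
top [0.45003594 0.0080812  1.16297077]
[[255.02259318 175.81082047]
 [292.33863634 176.17501534]
 [255.06395716 178.82354368]
 [242.95111062 174.44793759]]
side [-0.1689877   0.94962304  1.10829285]
[[253.93583575 157.84761103]
 [269.96406883 145.70861662]
 [254.16260356 171.50364109]
 [248.48276157 156.48115515]]
[array([0.56788338, 0.03259075, 0.282     ]), array([0.56811983, 0.00855043, 0.282     ])]
t 1.5 pos [ 0.1524 -0.5803  0.1927] head 14.7 q [-1.4   0.13  1.49 -0.    1.52 -0.09] F [-0.4 -1.  -1.7] open 0.0929 gf 0.0
(0.419, 0.141, 0.12, -10) -> [ 441.1 -630.    72.7] yaw 24.7
```

View pics/c.png

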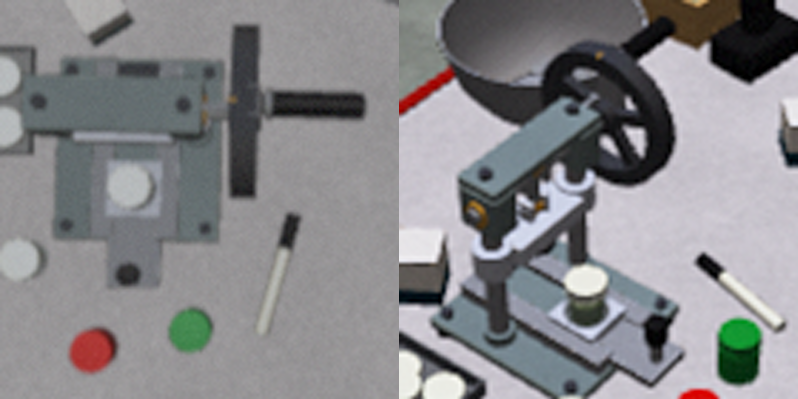

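The zoom puts the handle tip at about (270,149) in the side picture, so the crank radius is about 46–50 mm. The wheel's inner face is at y≈0.033 and the press yaw is about 0. I'll go to the knob with a 10° heading so the gripper body clears the wheel and crown.

```bash
python3 -c "
from h import *
rows((.42,-.3,.25,5),(.415,.141,.22,-10))"
```

```text
t 1.5 pos [ 0.1524 -0.5803  0.1927] head 14.7 q [-1.4   0.13  1.49 -0.    1.52 -0.09] F [-0.4 -1.  -1.7] open 0.0929 gf 0.0
(0.42, -0.3, 0.25, 5) -> [ 330.  -203.2  -57.3] yaw 9.7
(0.415, 0.141, 0.22, -10) -> [ 437.2 -631.   -27.3] yaw 24.7
```

Call:
play_rows --increments "165 -102 -57 5 -1;330 -203 -57 10 -1;330 -203 -57 10 -1;330 -203 -57 10 -1;330 -203 -57 10 -1;330 -203 -57 10 -1;330 -203 -57 10 -1;330 -203 -57 10 -1;437 -631 -27 25 0;437 -631 -27 25 0;437 -631 -27 25 0;437 -631 -27 25 0;437 -631 -27 25 0;437 -631 -27 25 0;437 -631 -27 25 0;437 -631 -27 25 0;437 -631 -27 25 0;437 -631 -27 25 0;437 -631 -27 25 0;437 -631 -27 25 0"

```text
t: 3.5
tool_pos: [0.415, 0.1402, 0.2198]
orientation: [3.128, -0.282, 0.0]
force: [0.4, 0.1, 0.4]
opening: 0.0469
gripper_force: 0.0
```

```bash
python3 -c "
from h import *
rows((.415,.141,.1,-10),(.415,.141,.057,-10))
c=cam('wrist');im=robot.read_camera('wrist');cv2.imwrite('pics/d.png',im)
for q in('knob_mid','nest','jar_center','hub','crank_arm'): print(q,[(np.round(d['centre'],4).tolist(),round(d['conf'],2)) for d in robot.landmark_of('wrist',q)[:3]])
print(proj('wrist',[[.419,.141,.09]],c))
"
```

```text
t 3.5 pos [0.415  0.1402 0.2198] head -10.3 q [ 0.21 -0.33  1.87 -0.    1.6   1.96] F [0.4 0.1 0.4] open 0.0469 gf 0.0
(0.415, 0.141, 0.1, -10) -> [-1.000e-01 -8.000e-01  1.198e+02] yaw -0.3
(0.415, 0.141, 0.057, -10) -> [-1.000e-01 -8.000e-01  1.628e+02] yaw -0.3
knob_mid [([0.4195, 0.1438, 0.0826], 0.66)]
nest [([0.5728, 0.1377, 0.0001], 0.3)]
jar_center [([0.5061, 0.14, 0.0595], 0.96), ([0.3643, 0.0795, 0.0245], 0.84), ([0.342, 0.1794, 0.0248], 0.83)]
hub []
crank_arm []
[[260.93448872 176.48795826]]
```

View pics/d.png

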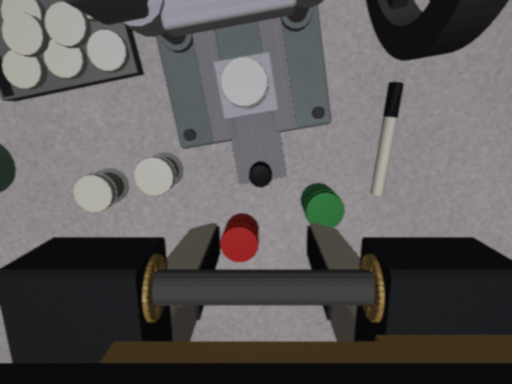

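The knob top is at about (260,174), 2–3 px from where I predicted it. Nothing lies in the way, so I'll descend and grip gently.

Call:
play_rows --increments "2 -1 50 0 0;2 -1 100 0 0;2 -1 140 0 0;2 -1 162 0 0;2 -1 162 0 0;2 -1 162 0 0.9;2 -1 162 0 0.9;2 -1 162 0 0.9;2 -1 162 0 0.9;2 -1 162 0 0.9" --force 15

```text
t: 4.8
tool_pos: [0.4185, 0.1424, 0.0594]
orientation: [-3.127, 0.281, -0.005]
force: [1.5, 3.9, 5.0]
opening: 0.0227
gripper_force: 15.0
```

```bash
python3 -c "
from h import *
print('wrist cam at',ray('wrist',(0,0))[0])
rows((.482,.141,.058,-10),(.487,.141,.058,-10))"
```

```text
wrist cam at [0.48136587 0.13019866 0.25150839]
t 4.8 pos [0.4185 0.1424 0.0594] head -10.3 q [ 0.21 -0.21  2.07  0.    1.28  1.96] F [1.5 3.9 5. ] open 0.0227 gf 15.0
(0.482, 0.141, 0.058, -10) -> [62.7 -9.9  1.7] yaw -0.3
(0.487, 0.141, 0.058, -10) -> [ 67.6 -10.8   1.7] yaw -0.3
```

Call:
play_rows --increments "0 -1.5 -1.5 0 0.9;3 -2 -1.5 0 0.9;6 -2.6 -1.5 0 0.9;9 -3.1 -1.5 0 0.9;12 -3.7 -1.5 0 0.9;15 -4.2 -1.5 0 0.9;18 -4.8 -1.5 0 0.9;21 -5.3 -1.5 0 0.9;24 -5.9 -1.5 0 0.9;27 -6.4 -1.5 0 0.9;30 -7 -1.5 0 0.9;33 -7.5 -1.5 0 0.9;36 -8.1 -1.5 0 0.9;39 -8.6 -1.5 0 0.9;42 -9.2 -1.5 0 0.9;45 -9.7 -1.5 0 0.9;48 -10.2 -1.5 0 0.9;50 -10.6 -1.5 0 0.9"

```text
t: 6.6
tool_pos: [0.4678, 0.142, 0.0596]
orientation: [3.127, -0.282, -0.002]
force: [-3.7, -6.0, 9.2]
opening: 0.0232
gripper_force: 15.0
```

Call:
play_rows --increments "2 0.5 -1 0 0.9;4 0.2 -1 0 0.9;6 -0.2 -1 0 0.9;8 -0.5 -1 0 0.9;10 -0.9 -1 0 0.9;12 -1.2 -1 0 0.9"

```text
t: 7.2
tool_pos: [0.4797, 0.1418, 0.0598]
orientation: [3.128, -0.282, -0.002]
force: [-4.2, -3.3, 0.4]
opening: 0.023
gripper_force: 15.0
```

Call:
play_rows --increments "1 0.2 0 0 0.9;2 0 0 0 0.9;3 -0.2 0 0 0.9;4 -0.3 0 0 0.9"

```text
t: 7.6
tool_pos: [0.4837, 0.1417, 0.0599]
orientation: [3.129, -0.282, -0.001]
force: [-3.7, -1.7, -1.1]
opening: 0.023
gripper_force: 15.0
```

Call:
play_rows --increments "1 -0.2 0 0 0.9;1.5 -0.3 0 0 0.9;1.5 -0.3 0 0 0.9"

```text
t: 7.9
tool_pos: [0.4838, 0.1417, 0.0598]
orientation: [3.128, -0.281, -0.006]
force: [-11.8, -2.3, 5.7]
opening: 0.023
gripper_force: 15.0
```

Call:
play_rows --increments "-1.2 0.2 0 0 0.9;-1.2 0.2 0 0 0.9;-1.2 0.2 0 0 0.3;-1.2 0.2 0 0 0.1;-1.2 0.2 0 0 0.1;-1.2 0.2 -15 0 0.1;-1.2 0.2 -40 0 0.1;-20 4 -80 0 0.1;-50 8 -120 0 0.1;-60 10 -160 0 0.1;-60 10 -210 0 0.1;-60 10 -260 0 0.1;-60 10 -280 0 0.1;-60 10 -280 0 0.1"

```text
t: 9.3
tool_pos: [0.4264, 0.143, 0.3462]
orientation: [-3.126, 0.281, -0.014]
force: [-0.4, 0.2, 0.6]
opening: 0.0418
gripper_force: 0.0
```

```bash
python3 -c "
from h import *
rows((.573,-.06,.34,90))
robot.read_camera('top')
for q in('knob_mid','nest','crank_arm','press'): print(q,[(np.round(d['centre'],4).tolist(),round(d['conf'],2)) for d in robot.landmark_of('top',q)[:2]])"
```

```text
t 9.3 pos [0.4264 0.143  0.3462] head -10.3 q [ 0.21 -0.3   1.62  0.    1.81  1.96] F [-0.4  0.2  0.6] open 0.0418 gf 0.0
(0.573, -0.06, 0.34, 90) -> [180.4 173.6   7.1] yaw -100.3
knob_mid [([0.485, 0.1429, 0.0746], 0.75)]
nest [([0.5745, 0.137, 0.0358], 0.61), ([0.576, 0.0098, 0.199], 0.34)]
crank_arm []
press [([0.5804, 0.1389, -0.0012], 0.88)]
```

Call:
play_rows --increments "30 30 7 -8 0.1;60 60 7 -16 0.1;90 90 7 -25 0.1;120 120 7 -33 0.1;150 150 7 -42 0.1;180 174 7 -50 0.1;180 174 7 -58 0.1;180 174 7 -66 0.1;180 174 7 -75 0.1;180 174 7 -83 0.1;180 174 7 -91 0.5;180 174 7 -100 0.5;180 174 7 -100 0.5;180 174 7 -100.3 0.5"

```text
t: 10.95
tool_pos: [0.5704, -0.0607, 0.3321]
orientation: [-2.224, -2.216, 0.002]
force: [-0.1, -0.8, -0.0]
opening: 0.0237
gripper_force: 0.0
```

```bash
python3 -c "
from h import *
rows((.575,-.06,.27,90))
c=cam('wrist');im=robot.read_camera('wrist');cv2.imwrite('pics/e.png',im)
print(ray('wrist',(0,0),c)[0]);print(proj('wrist',[[.575,-.081,.25],[.575,.005,.25],[.575,.011,.202]],c))
for q in('hub','crank_arm'): print(q,[(np.round(d['centre'],4).tolist(),round(d['conf'],2)) for d in robot.landmark_of('wrist',q)[:2]])"
```

```text
t 10.95 pos [ 0.5704 -0.0607  0.3321] head 89.8 q [-0.2   0.05  1.33 -0.    1.77 -0.19] F [-0.1 -0.8 -0. ] open 0.0237 gf 0.0
(0.575, -0.06, 0.27, 90) -> [ 0.7  4.8 62. ] yaw -0.2
[0.5702158  0.00430761 0.52393453]
[[269.82765661 215.18846663]
 [270.03080579 113.27167998]
 [269.15594514 106.86422653]]
hub []
crank_arm [([0.5722, 0.0126, 0.2023], 0.85)]
```

View pics/e.png

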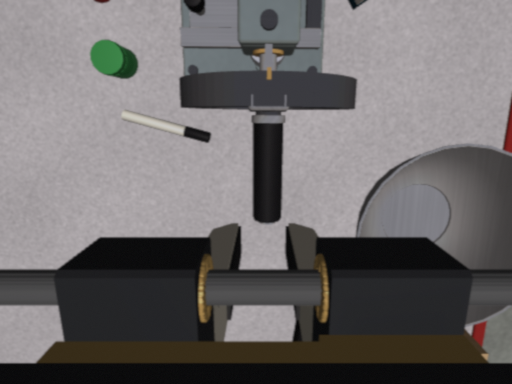

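The handle axis is at column ~268, so x≈0.573. I'll feel its top with closed fingers to get the crank radius.

Call:
play_rows --increments "0 2.5 10 -0.2 1;0 2.5 20 -0.2 1;0 2.5 30 -0.2 1;0 2.5 40 -0.2 1;0 2.5 45 -0.2 1;0 2.5 48 -0.2 1;0 2.5 51 -0.2 1;0 2.5 53 -0.2 1;0 2.5 55 -0.2 1;0 2.5 55 -0.2 1" --force 10

```text
t: 12.1
tool_pos: [0.5733, -0.0607, 0.2782]
orientation: [2.217, 2.226, 0.0]
force: [0.3, 0.0, 0.8]
opening: 0.0005
gripper_force: 0.0
```

Call:
play_rows --increments "0 0 1 0 1;0 0 2 0 1;0 0 3 0 1;0 0 4 0 1"

```text
t: 12.5
tool_pos: [0.5733, -0.0607, 0.2742]
orientation: [2.217, 2.226, 0.0]
force: [-0.6, 0.1, -0.8]
opening: 0.0005
gripper_force: 0.0
```

Call:
play_rows --increments "0 0 1 0 1;0 0 2 0 1;0 0 3 0 1;0 0 3 0 1"

```text
t: 12.9
tool_pos: [0.5732, -0.0607, 0.271]
orientation: [-2.217, -2.225, 0.0]
force: [0.6, -0.7, -0.3]
opening: 0.0005
gripper_force: 0.0
```

Call:
play_rows --increments "0 0 1 0 1;0 0 2 0 1;0 0 3 0 1;0 0 3 0 1"

```text
t: 13.3
tool_pos: [0.5732, -0.0607, 0.268]
orientation: [-2.217, -2.225, 0.0]
force: [0.0, -0.3, -0.4]
opening: 0.0003
gripper_force: 0.0
```

Call:
play_rows --increments "0 0 1 0 1;0 0 2 0 1;0 0 2 0 1"

```text
t: 13.6
tool_pos: [0.5732, -0.0607, 0.266]
orientation: [-2.217, -2.225, 0.0]
force: [-0.4, -0.9, -0.8]
opening: 0.0003
gripper_force: 0.0
```

Call:
play_rows --increments "0 0 1 0 1;0 0 1.5 0 1;0 0 1.5 0 1"

```text
t: 13.9
tool_pos: [0.5733, -0.0607, 0.2646]
orientation: [-2.217, -2.225, 0.0]
force: [0.3, -0.3, 0.4]
opening: 0.0002
gripper_force: 0.0
```

Call:
play_rows --increments "0 0 1 0 1;0 0 1.5 0 1;0 0 1.5 0 1"

```text
t: 14.2
tool_pos: [0.5732, -0.0607, 0.2631]
orientation: [-2.217, -2.225, 0.0]
force: [-0.4, 1.1, -0.2]
opening: 0.0005
gripper_force: 0.0
```

Call:
play_rows --increments "0 0 0.7 0 1;0 0 1.2 0 1;0 0 1.2 0 1"

```text
t: 14.5
tool_pos: [0.5732, -0.0607, 0.2619]
orientation: [-2.217, -2.225, 0.0]
force: [0.3, -0.5, 0.0]
opening: 0.0005
gripper_force: 0.0
```

Call:
play_rows --increments "0 0 0.7 0 1;0 0 1 0 1;0 0 1 0 1"

```text
t: 14.8
tool_pos: [0.5733, -0.0607, 0.2609]
orientation: [-2.217, -2.225, 0.0]
force: [-0.7, -0.6, -0.2]
opening: 0.0007
gripper_force: 0.0
```

Call:
play_rows --increments "0 0 0.7 0 1;0 0 1 0 1;0 0 1 0 1"

```text
t: 15.1
tool_pos: [0.5733, -0.0607, 0.2599]
orientation: [-2.217, -2.225, 0.0]
force: [-0.1, 0.2, -0.1]
opening: 0.0008
gripper_force: 0.0
```

Call:
play_rows --increments "0 0 0.6 0 1;0 0 0.8 0 1;0 0 0.8 0 1"

```text
t: 15.4
tool_pos: [0.5733, -0.0607, 0.2591]
orientation: [-2.217, -2.226, 0.0]
force: [-0.0, 0.2, -0.3]
opening: 0.0005
gripper_force: 0.0
```

```bash
python3 -c "
from h import *
a=robot.read_camera('side');b=robot.read_camera('wrist')
s=robot.read_state()
print(proj('side',[s['tool_pos']]),proj('side',[[.573,-.081,.248],[.573,-.081,.26],[.573,.005,.248]]))
A=cv2.resize(a[110:190,220:300],None,fx=5,fy=5,interpolation=2)
cv2.imwrite('pics/f.png',np.hstack([A,cv2.resize(b,None,fx=.78,fy=.78)[:300].copy() if 0 else cv2.resize(b,(400,400))]))
"
```

```text
[[266.68934168 148.55582797]] [[270.15847014 148.64000682]
 [270.19360777 145.8035838 ]
 [255.29254777 160.00857989]]
```

View pics/f.png

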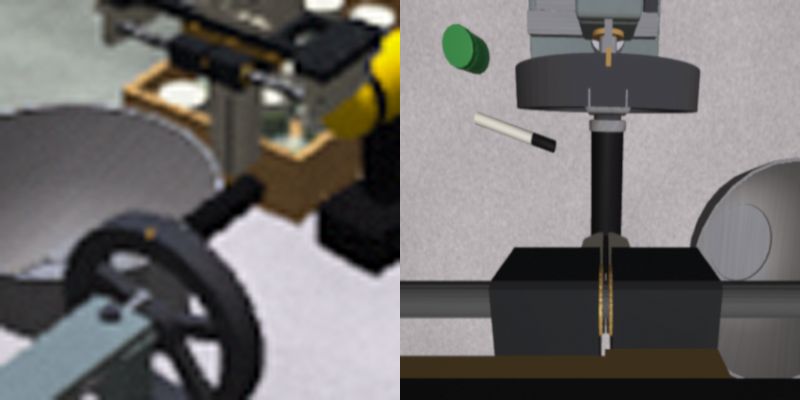

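The side crop shows the fingertips just above the handle at about (235,180), so contact should come in another millimetre or two.

Call:
play_rows --increments "0 0 0.6 0 1;0 0 1 0 1;0 0 1 0 1"

```text
t: 15.8
tool_pos: [0.5733, -0.0607, 0.2581]
orientation: [-2.217, -2.226, 0.0]
force: [-0.1, 0.2, -0.6]
opening: 0.0008
gripper_force: 0.0
```

Call:
play_rows --increments "0 0 0.6 0 1;0 0 1 0 1;0 0 1 0 1"

```text
t: 16.1
tool_pos: [0.5733, -0.0607, 0.2572]
orientation: [-2.217, -2.225, 0.0]
force: [-0.4, 0.6, -0.8]
opening: 0.0002
gripper_force: 0.0
```

Call:
play_rows --increments "0 0 0.6 0 1;0 0 1.2 0 1;0 0 1.2 0 1"

```text
t: 16.4
tool_pos: [0.5733, -0.0607, 0.2559]
orientation: [-2.217, -2.225, 0.0]
force: [0.5, 0.6, -0.3]
opening: 0.0008
gripper_force: 0.0
```

Call:
play_rows --increments "0 0 0.6 0 1;0 0 1.2 0 1;0 0 1.2 0 1"

```text
t: 16.7
tool_pos: [0.5733, -0.0607, 0.2547]
orientation: [-2.217, -2.225, 0.0]
force: [-0.7, 0.2, -0.3]
opening: 0.0003
gripper_force: 0.0
```

Call:
play_rows --increments "0 0 0.6 0 1;0 0 1.2 0 1;0 0 1.2 0 1"

```text
t: 17.0
tool_pos: [0.5733, -0.0607, 0.2535]
orientation: [-2.217, -2.225, 0.0]
force: [-0.4, -0.2, -0.9]
opening: 0.0007
gripper_force: 0.0
```

```bash
python3 -c "
from h import *
a=robot.read_camera('side');b=robot.read_camera('wrist')
s=robot.read_state()
print(proj('side',[s['tool_pos']]),proj('wrist',[s['tool_pos'],[.573,-.083,.26]]))
A=cv2.resize(a[120:180,235:295],(400,400),interpolation=2)
B=cv2.resize(b[90:330,170:370],(400,480),interpolation=2)[:400]
cv2.imwrite('pics/g.png',np.hstack([A,B]))
"
```

```text
[[266.68630525 149.89349013]] [[264.59856739 223.3282133 ]
 [263.94094845 261.43794961]]
```

View pics/g.png

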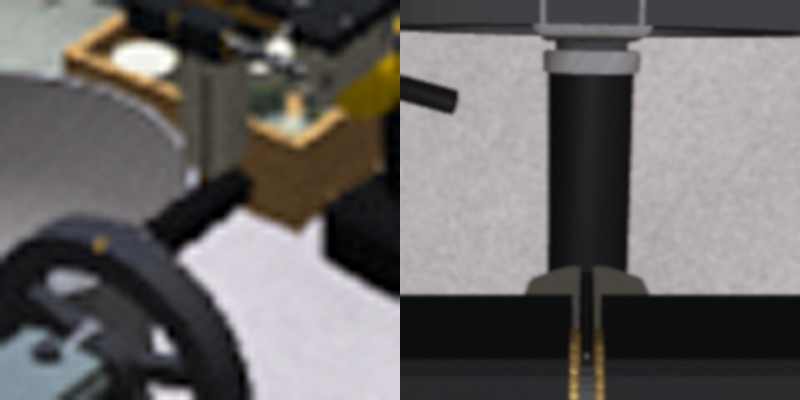

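The fingertips are over the handle but register no contact. In the side crop the handle axis is at about (211,202), which gives z≈0.252 and r≈50 mm. I'll take that, grip, and let the forces correct it.

Call:
play_rows --increments "0 0 -40 0 1;0 0 -47 0 1;0 0 -47 0 0;0 0 -47 0 0;0 0 -47 0 0;0 0 -47 0 0;0 0 -20 0 0;0 0 0 0 0;0 0 20 0 0;0 0 20 0 0;0 0 20 0 0.9;0 0 20 0 0.9;0 0 20 0 0.9;0 0 20 0 0.9" --force 10

```text
t: 18.5
tool_pos: [0.5738, -0.0609, 0.2349]
orientation: [2.216, 2.224, 0.001]
force: [-1.1, 0.1, 2.3]
opening: 0.0227
gripper_force: 10.1
```

Call:
play_rows --increments "0 0 0 0 0.9;0 0 0 0 0.9;0 1.3 0 0 0.9;0 3.9 0.2 0 0.9;0 6.5 0.4 0 0.9;0 9.1 0.8 0 0.9;0 11.7 1.4 0 0.9;0 14.2 2.1 0 0.9;0 16.7 2.9 0 0.9;0 19.1 3.8 0 0.9;0 21.5 4.9 0 0.9;0 23.8 6.0 0 0.9;0 25 6.7 0 0.9" --force 40

```text
t: 19.8
tool_pos: [0.5995, -0.0613, 0.2286]
orientation: [2.215, 2.223, 0.002]
force: [0.8, -1.2, 7.1]
opening: 0.0215
gripper_force: 40.0
```

Call:
play_rows --increments "0 2.8 1 0 0.9;0 5.2 2.5 0 0.9;0 7.5 4.2 0 0.9;0 9.7 5.9 0 0.9;0 11.8 7.8 0 0.9;0 13.2 9.1 0 0.9;0 13.2 9.1 0 0.9"

```text
t: 20.5
tool_pos: [0.6129, -0.0613, 0.219]
orientation: [2.215, 2.223, 0.002]
force: [5.2, -2.6, 4.7]
opening: 0.0219
gripper_force: 39.7
```

Call:
play_rows --increments "0 3.6 0.8 0 0.9;0 5.6 3 0 0.9;0 7.4 5.3 0 0.9;0 9.1 7.7 0 0.9;0 10.7 10.2 0 0.9;0 12.2 12.8 0 0.9;0 13.5 15.4 0 0.9;0 14.7 18.1 0 0.9;0 15.4 20 0 0.9"

```text
t: 21.4
tool_pos: [0.6271, -0.0612, 0.1971]
orientation: [2.218, 2.225, -0.001]
force: [1.8, -5.9, 2.1]
opening: 0.0217
gripper_force: 39.5
```

Call:
play_rows --increments "-0.7 1.2 3.7 0 0.9;-1.4 2 6.6 0 0.9;-1.5 2.5 9.5 0 0.9;-1.5 3 12.4 0 0.9;-1.5 3.3 15.4 0 0.9;-1.5 3.4 18.3 0 0.9;-1.5 3.4 21.3 0 0.9;-1.5 3.2 24.2 0 0.9;-1.5 2.9 27.2 0 0.9;-1.5 2.4 30.1 0 0.9;-1.5 1.7 33 0 0.9;-1.5 0.9 35.8 0 0.9;-1.5 0 38.6 0 0.9"

```text
t: 22.7
tool_pos: [0.6279, -0.062, 0.1609]
orientation: [2.216, 2.224, 0.003]
force: [0.4, 2.7, 11.5]
opening: 0.0214
gripper_force: 40.3
```

Call:
play_rows --increments "0.3 -1.1 2.8 0 0.9;0.5 -2.3 5.5 0 0.9;0.5 -3.7 8.1 0 0.9;0.6 -5.2 10.6 0 0.9;0.6 -6.8 13.1 0 0.9;0.7 -8.6 15.5 0 0.9;0.7 -10.5 17.8 0 0.9;0.8 -12.5 19.9 0 0.9;0.8 -14.6 22 0 0.9;0.9 -16.8 24 0 0.9;1 -19.1 25.8 0 0.9;1 -21.5 27.5 0 0.9;1 -24 29.1 0 0.9"

```text
t: 24.0
tool_pos: [0.6064, -0.0614, 0.1323]
orientation: [2.213, 2.221, 0.008]
force: [11.4, 1.9, 1.3]
opening: 0.0218
gripper_force: 39.5
```

Call:
play_rows --increments "0 -2.6 1.5 0 0.9;0.1 -5.2 2.8 0 0.9;0.2 -7.9 4 0 0.9;0.3 -10.7 5 0 0.9;0.4 -13.5 5.9 0 0.9;0.5 -16.4 6.7 0 0.9;0.5 -19.3 7.2 0 0.9;0.5 -22.2 7.7 0 0.9;0.6 -25.2 8 0 0.9;0.7 -28.1 8.1 0 0.9;0.8 -31.1 8.1 0 0.9;0.8 -34 7.9 0 0.9"

```text
t: 25.2
tool_pos: [0.5686, -0.0607, 0.122]
orientation: [2.217, 2.225, -0.001]
force: [3.0, -0.2, -1.7]
opening: 0.0214
gripper_force: 39.1
```

Call:
play_rows --increments "0.1 -3 -0.3 0 0.9;0.2 -5.9 -0.8 0 0.9;0.2 -8.8 -1.5 0 0.9;0.3 -11.6 -2.3 0 0.9;0.4 -14.4 -3.2 0 0.9;0.4 -17.2 -4.3 0 0.9;0.5 -19.9 -5.5 0 0.9;0.6 -22.5 -6.9 0 0.9;0.6 -25 -8.4 0 0.9;0.7 -27.5 -10 0 0.9;0.8 -29.9 -11.8 0 0.9;0.8 -32.2 -13.7 0 0.9;0.9 -34.3 -15.7 0 0.9;0.9 -36.4 -17.8 0 0.9;0.9 -38.4 -20 0 0.9"

```text
t: 26.7
tool_pos: [0.5304, -0.0599, 0.1419]
orientation: [2.217, 2.225, -0.0]
force: [2.6, -5.0, -6.1]
opening: 0.0215
gripper_force: 38.7
```

Call:
play_rows --increments "-0.5 -1.8 -2.3 0 0.9;-0.7 -3.5 -4.7 0 0.9;-0.7 -5.1 -7.2 0 0.9;-0.7 -6.6 -9.8 0 0.9;-0.7 -7.9 -12.4 0 0.9;-0.7 -9.1 -15.1 0 0.9;-0.7 -10.1 -17.9 0 0.9;-0.7 -11 -20.7 0 0.9;-0.7 -11.8 -23.6 0 0.9;-0.7 -12.3 -26.5 0 0.9;-0.7 -12.8 -29.4 0 0.9;-0.7 -13.1 -32.4 0 0.9;-0.7 -13.2 -35.3 0 0.9;-0.7 -13.2 -38.3 0 0.9"

```text
t: 28.1
tool_pos: [0.517, -0.0602, 0.1807]
orientation: [-2.217, -2.225, 0.0]
force: [-3.8, 3.2, -6.0]
opening: 0.0214
gripper_force: 38.7
```

Call:
play_rows --increments "0.3 0.2 -2.9 0 0.9;0.4 0.5 -5.9 0 0.9;0.4 1 -8.8 0 0.9;0.4 1.7 -11.7 0 0.9;0.3 2.5 -14.5 0 0.9;0.3 3.4 -17.3 0 0.9;0.2 4.5 -20.1 0 0.9;0.2 5.7 -22.8 0 0.9;0.1 7.1 -25.4 0 0.9;0 8.6 -27.9 0 0.9;0 10.2 -30.4 0 0.9;0 12 -32.8 0 0.9;-0.1 13.9 -35.1 0 0.9;-0.2 15.9 -37.2 0 0.9;-0.3 18 -39.3 0 0.9;-0.3 20.2 -41.3 0 0.9"

```text
t: 29.7
tool_pos: [0.538, -0.0605, 0.2225]
orientation: [2.217, 2.225, 0.001]
force: [-2.9, 4.0, -4.9]
opening: 0.0214
gripper_force: 38.8
```

Call:
play_rows --increments "0.4 2.3 -1.8 0 0.9;0.4 4.7 -3.5 0 0.9;0.4 7.2 -5.1 0 0.9;0.3 9.8 -6.6 0 0.9;0.2 12.4 -7.9 0 0.9;0.2 15.1 -9.1 0 0.9;0.1 17.9 -10.1 0 0.9;0 20.7 -11 0 0.9;0 23.6 -11.8 0 0.9;-0.1 26.5 -12.3 0 0.9;-0.1 29.4 -12.8 0 0.9;-0.2 32.4 -13.1 0 0.9;-0.2 35.3 -13.2 0 0.9;-0.2 36.5 -13.2 0 0.9;-0.2 36.5 -13.2 0 0.9"

```text
t: 31.2
tool_pos: [0.5745, -0.0609, 0.2352]
orientation: [2.217, 2.225, 0.001]
force: [-2.5, -0.5, -1.5]
opening: 0.0219
gripper_force: 39.3
```

Call:
play_rows --increments "0 -0.5 0 0 0.9;0 -0.5 0 0 0.9;0 -0.5 0 0 0;0 -0.5 0 0 0;0 -0.5 0 0 0;0 -0.5 0 0 0;0 -0.5 -20 0 0;0 -0.5 -60 0 0;0 -0.5 -105 0 0;0 -0.5 -105 0 0"

```text
t: 32.2
tool_pos: [0.5758, -0.0611, 0.3482]
orientation: [2.21, 2.219, 0.01]
force: [1.4, -0.8, 0.1]
opening: 0.0461
gripper_force: 0.0
```

```bash
python3 -c "
from h import *
rows((.424,.143,.3,-10))
a=robot.read_camera('wrist');b=robot.read_camera('side')
cv2.imwrite('pics/i.png',np.hstack([cv2.resize(a,(400,300)),cv2.resize(b[130:260,190:310],(400,433),interpolation=2)[:300]]))
c=cam('wrist')
print(proj('wrist',[[.574,-.083,.258],[.574,.005,.258]],c))
robot.read_camera('top')
for q in('knob_mid','nest','jar_center'): print(q,[(np.round(d['centre'],4).tolist(),round(d['conf'],2)) for d in robot.landmark_of('top',q)[:2]])"
```

```text
t 32.2 pos [ 0.5758 -0.0611  0.3482] head 90.2 q [-0.19  0.05  1.29  0.    1.79 -0.2 ] F [ 1.4 -0.8  0.1] open 0.0461 gf 0.0
(0.424, 0.143, 0.3, -10) -> [ 204.8 -151.6   46. ] yaw 100.2
[[263.43212132 216.45301202]
 [263.94866462 112.90994106]]
knob_mid [([0.484, 0.1433, 0.0762], 0.9), ([0.7053, 0.1907, -0.0068], 0.51)]
nest [([0.5739, 0.1397, 0.0332], 0.71)]
jar_center [([0.3382, 0.1858, 0.0285], 0.58), ([0.3657, 0.0824, 0.0265], 0.42)]
```

View pics/i.png

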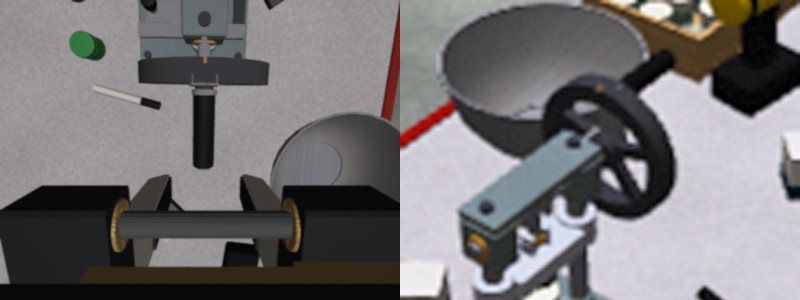

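The handle is straight up again at (203,130) in the left half, and the wheel is back in its starting attitude. Next is the knob.

Call:
play_rows --increments "35 -40 8 8 0;70 -80 8 16 0;105 -120 8 25 0;140 -152 8 33 0;175 -152 8 42 0;205 -152 8 50 0;205 -152 8 59 0;205 -152 8 67 0;205 -152 8 76 0;205 -152 30 84 0;205 -152 46 93 0;205 -152 46 100 0;205 -152 46 100.3 0;205 -152 46 100.3 0"

```text
t: 33.9
tool_pos: [0.4205, 0.1437, 0.2935]
orientation: [3.13, -0.27, -0.001]
force: [0.2, 0.2, 0.3]
opening: 0.0466
gripper_force: 0.0
```

```bash
python3 -c "
from h import *
rows((.424,.1422,.1,-10.3),(.482,.142,.1,-10.3),(.482,.142,.06,-10.3))"
```

```text
t 33.9 pos [0.4205 0.1437 0.2935] head -9.8 q [ 0.21 -0.31  1.72  0.    1.73  1.96] F [0.2 0.2 0.3] open 0.0466 gf 0.0
(0.424, 0.1422, 0.1, -10.3) -> [  3.9   0.8 193.5] yaw 0.5
(0.482, 0.142, 0.1, -10.3) -> [ 61.1  -9.  193.4] yaw 0.5
(0.482, 0.142, 0.06, -10.3) -> [ 61.1  -9.  233.4] yaw 0.5
```

Call:
play_rows --increments "4 0.8 50 0.5 0;4 0.8 100 0.5 0;4 0.8 150 0.5 0;4 0.8 185 0.5 0;4 0.8 193 0.5 0;20 -2 193 0.5 0;40 -5.5 193 0.5 0;55 -8 193 0.5 0;61 -9 193 0.5 0;61 -9 193 0.5 0;61 -9 210 0.5 0;61 -9 225 0.5 0;61 -9 232.5 0.5 0;61 -9 232.5 0.5 0;61 -9 232.5 0.5 0.9;61 -9 232.5 0.5 0.9;61 -9 232.5 0.5 0.9;61 -9 232.5 0.5 0.9" --force 15

```text
t: 35.7
tool_pos: [0.4829, 0.1419, 0.0622]
orientation: [-3.128, 0.29, -0.002]
force: [0.9, -0.9, 2.4]
opening: 0.0224
gripper_force: 15.0
```

Call:
play_rows --increments "-1 0.2 0 0 0.9;-3 0.5 0 0 0.9;-6 1 0 0 0.9;-9 1.5 0 0 0.9;-12 2 0 0 0.9;-15 2.5 0 0 0.9;-18 3 0 0 0.9;-21 3.5 0 0 0.9;-24 4 0 0 0.9;-27 4.5 0 0 0.9;-30 5.1 0 0 0.9;-33 5.6 0 0 0.9;-36 6.1 0 0 0.9;-39 6.6 0 0 0.9;-42 7.1 0 0 0.9;-45 7.6 0 0 0.9;-48 8.1 0 0 0.9;-51 8.6 0 0 0.9;-54 9.1 0 0 0.9;-56 9.4 0 0 0.9"

```text
t: 37.7
tool_pos: [0.4256, 0.1426, 0.0618]
orientation: [3.128, -0.29, 0.001]
force: [3.7, -4.6, 6.1]
opening: 0.0224
gripper_force: 15.0
```

Call:
play_rows --increments "-1 0.8 -0.5 0 0.9;-2.5 1 -0.5 0 0.9;-4 1.3 -0.5 0 0.9;-5.5 1.5 -0.5 0 0.9;-6.5 1.7 -0.5 0 0.9;-7.5 1.9 -0.5 0 0.9;-7.5 1.9 -0.5 0 0.9"

```text
t: 38.4
tool_pos: [0.4176, 0.1426, 0.0619]
orientation: [-3.128, 0.29, 0.001]
force: [2.7, 1.4, 2.7]
opening: 0.0224
gripper_force: 15.0
```

Call:
play_rows --increments "-0.7 0.1 0 0 0.9;-1.5 0.2 0 0 0.9;-1.5 0.2 0 0 0.9"

```text
t: 38.7
tool_pos: [0.4175, 0.1426, 0.0621]
orientation: [-3.128, 0.29, -0.004]
force: [9.8, 1.5, -2.7]
opening: 0.0219
gripper_force: 15.0
```

At the stop. I'll relax, release and retreat.

Call:
play_rows --increments "1.2 -0.2 0 0 0.9;1.2 -0.2 0 0 0.9;1.2 -0.2 0 0 0.4;1.2 -0.2 0 0 0.1;1.2 -0.2 0 0 0.1;1.2 -0.2 0 0 0.1;1.2 -0.2 -20 0 0.1;1.2 -0.2 -60 0 0.1;1.2 -0.2 -110 0 0.1;0 0 -160 0 0.1;-20 0 -200 0 0.1;-20 0 -200 0 0.1;-20 0 -200 0 0.1"

```text
t: 40.0
tool_pos: [0.3972, 0.1464, 0.263]
orientation: [-3.127, 0.289, -0.004]
force: [1.0, -0.6, -1.4]
opening: 0.0418
gripper_force: 0.0
```

```bash
python3 -c "
from h import *
rows()
a=robot.read_camera('wrist');cv2.imwrite('pics/j.png',a)
for q in('knob_mid','nest','jar_center'): print(q,[(np.round(d['centre'],4).tolist(),round(d['conf'],2)) for d in robot.landmark_of('wrist',q)[:3]])
b=robot.read_camera('side')
for q in('knob_mid','nest','jar_center'): print(q,[(np.round(d['centre'],4).tolist(),round(d['conf'],2)) for d in robot.landmark_of('side',q)[:3]])
"
```

```text
t 40.0 pos [0.3972 0.1464 0.263 ] head -10.6 q [ 0.23 -0.38  1.83 -0.    1.69  1.99] F [ 1.  -0.6 -1.4] open 0.0418 gf 0.0
knob_mid [([0.4207, 0.1449, 0.0804], 0.58)]
nest []
jar_center [([0.5088, 0.1409, 0.0596], 0.95), ([0.3624, 0.0815, 0.0241], 0.85), ([0.3416, 0.178, 0.0305], 0.65)]
knob_mid [([0.4246, 0.1388, 0.0788], 0.92)]
nest [([0.5109, 0.1434, 0.037], 0.94)]
jar_center [([0.339, 0.1812, 0.028], 0.8), ([0.5121, 0.1424, 0.0587], 0.65), ([0.3613, 0.078, 0.0289], 0.47)]
```

View pics/j.png

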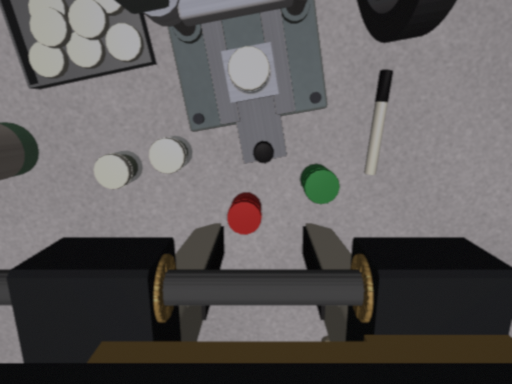

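The slide is fully out with the knob at (263,152), and the capped jar stands in its nest at (249,68). Everything else looks untouched, so I'm handing in.

```bash
python3 -c "
from plant import robot
print(robot.close_job())"
```

```text
the job is handed in; nothing more can be done
None
```

I handed the job in at about 40 s. The slide was pushed home, the crank was turned one full turn with the handle straight up again, and the slide was drawn fully out with the jar standing in it. I did not measure how far the cap went down, and the hand-in returned no verdict.

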